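# Offer up the clay box lid for its hinge pin

### The job

Take the hinged lid of the fired clay box out of the rack and offer it up to the box standing open: upright behind the box, inner face (the one with ribs) towards the box, its knuckle in the gap between the box's two knuckles with the holes in line, so that a colleague could slide the brass pin straight through. The clay is brittle, so grip lightly and do not knock it; leave the box and everything else where they are. Finish still holding the lid there, steady in the gripper and carried by it alone, not resting on the box.

Things in the scene. Friction and masses are not known exactly. Their poses are not given: they have to be found in the camera images.
- lid_centre (a point): centre of the lid's slab, fired terracotta clay: 130 wide (y), 104 high (z), 9 thick (x). Stands on edge in a rack slot, knuckle down, loose by 2.5 each way; lift 75 straight up to clear the rack. Outer face (+x) has two white stripes; inner face (-x) two ribs 6 proud at y = +-50.5. Lid 0.27 kg +-20%. Brittle: cracks if squeezed over 75 N or knocked over 15 N. z up at start and in use
- lid_knuckle (a point): middle of the hole in the lid's one knuckle, 67 below lid_centre (-z) and in the plane of the inner face (4.5 to -x). Knuckle: tube 24 across, 34 long along y, hole 10, joined to the slab by a web as wide, so that 3 of space stay between the slab's lower edge and the box's knuckles. Axes as the lid's
- lid_left (a point): mouth of the lid knuckle's hole at its +y end, 17 from lid_knuckle
- lid_right (a point): mouth of the lid knuckle's hole at its -y end, 17 from lid_knuckle
- hinge (a point): midpoint of the box's hinge line (along y), where the lid knuckle's middle belongs: in the 40 wide gap between the box's two knuckles (24 across, 24 long, hole 10). Gap open above, behind and below: nothing carries the lid at the right height. Box wall 16 to -x. x points away from the box, z up; with the lid standing open, its x, y, z run the same way as these and its inner face looks over the box
- box: open terracotta clay box, 100 deep (x), 130 wide (y), 75 high, walls 8, 1.3 kg, loose on a round plaster bat 220 across, 15 thick. Hinge at its +x side, 66 from the middle, level with the rim. A 5 brass pin already pushed into its -y knuckle sticks out 70 to that side, not into the gap. Origin under the box's middle
- rack: wooden ware rack, 190 (x) by 166 (y), fixed. Base board 12 thick; an end board 85 high at each y end, with upright battens that form three slots 14 wide, 55 apart along x, holding the side edges of slabs. Origin under its middle
- tile_a: white glazed tile with a blue stripe, 130 x 72 x 9, standing in another slot of the rack. Leave it alone
- tile_b: blue glazed tile with a white stripe, 130 x 72 x 9, standing in another slot of the rack. Leave it alone
- mug: white ceramic mug, 82 across, 95 high. Leave it alone
- jar: clear glaze jar with blue label and black cap, 66 across, 85 high. Leave it alone
- bowl: blue ceramic bowl, 140 across, 50 high. Leave it alone
- knife: wooden modelling knife lying flat, about 190 long, 16 wide, 9 high; its long axis is x. Leave it alone
Things that resemble listed ones, but are neither listed nor needed, are in the scene too. Of the things that look like the part that bears lid_centre, the largest one is meant.

How it is judged:
By the outcome, as a careful person would: the job done as asked, in the order asked, and still so for the second after the job is handed in, while the arm keeps its last pose, push and grip.
It also fails if it takes over 42 s, if anything falls off the work surface, if the arm or the gripper's body presses on something with over 40 N, if the wrist force passes 120 N, or if a joint passes its speed limit or range.

### The arm

A 6-joint arm with a two-finger parallel gripper is mounted at the origin on the work surface. World frame = base frame: x ahead of the robot, y to its left, z up, the work surface at z = 0. Lengths are in m, angles in degrees, forces in N, time in s.
With the tool pointing down it reaches from about 0.35 to 0.875 m from the base axis. Payload 4.2 kg.
Tool frame: the origin (TCP) lies on the centre line of the jaws, within the pads' length; the fingertips stand 19 mm ahead of it and the grasp point (between the pads) is the TCP; x points along the fingers, y is the direction in which the jaws open and shut, and the axes are right-handed (so a half turn about x gives the same grasp; the last joint's range is limited). The gripper opens to 87 mm and grips with 3 to 60 N. Pads are 19 mm wide; open, the fingers measure 117 mm over their backs; the gripper's body (75 mm by 190 mm) begins 51 mm behind the grasp point.
Start: joints at [81.394, 22.042, 0.453, 0, -68.411, -14.817], TCP at [0.248, 0.573, 0.242] pointing down, gripper open.
Joint ranges: [-179.83, 179.83], [-69.29, 118.12], [-61.27, 80.66], [-181.25, 117.63], [-171.15, -9.14], [-177.46, 177.46]. Speed limits (degrees/s): [159.86, 159.86, 180, 180, 180, 180].

### API

Orientations are given as a 3x3 rotation matrix whose columns are the frame's x, y, z axes.
In Python, from station import * gives the robot as it stands.
- The arm moves only by the shell command python3 -m creep 'ROWS'. ROWS is JSON, a list of rows, each a list of 5 numbers: the opening, from 0 (shut) to 1 (fully open), then the shift along the world's x, y, z in mm, then the turn about the world's z in rad. In form: [[jaw, x, y, z, turn], ...]. A call has exactly 8 rows; each row is the pose to reach, as a shift and turn from the pose measured when the call began; what a row does not reach only later rows make up. A row lasts 1/10 s, in which the tool goes at most 50 mm and 8.59 degrees, less where a joint would pass 70% of its speed; a pose out of reach is approached as far as the arm can. A call with a gripper value outside its range is refused whole. The fingers move at their own pace and stop on an object; the grip force is fixed at half the most. Time passes only in rows, so rows that repeat a pose let the fingers close, or fill a call up. It gives the time, the measured TCP pose, the force and the opening at its end, in the units of the state.
- sense(): the state, without advancing time (a new reading comes with each control period).
- capture(name): name is "side" or "top"; returns a dict with "image" (400x640x3 uint8, blue, green, red), "z_map" (400x640 float32, m along the optical axis (not along the pixel's ray), 0 where there is no reading), "mtx" (3x3 intrinsics, pixels), "k1" (the pictures are not rectified: a ray, as slopes to the right and down, at radius r is drawn at 1 + k1 r^2 times it, then the intrinsics apply), "eye" and "attitude" of the camera in the world. Camera axes: x right, y up, looking along -z (the intrinsics and any distortion apply to the point x, -y, -z); pixel columns grow to the right and rows downward; lengths in m; the calibration is good to about 2 mm. A picture is of the moment at which its call begins.
- finish_job(): hands the job in, once; it reports no verdict.
Trained networks look in a picture, given as the dict that the camera call returned (one of the last four; its "shot" number tells which), for a name from the list of things; names that differ only in an ending like _2 or _b are one class to them, and where a whole thing is asked for, a point or a joint stands for the part that bears it (a point fixed in the world has none). Each returns a list of dicts, best first, with "confidence" (0 to 1); they miss things now and then, are a little off and sometimes report something else, mostly with a low value. They report only what shows in the picture. A call takes as long as a camera call. They do not tell look-alikes from the thing itself.
- look_for(picture, thing): "box" ([left, top, right, bottom] in pixels, round what is visible of it).
- mark_of(picture, thing): "centre" ([column, row] in pixels: a listed point, or the origin of a listed thing).
The state is a dict: "time_s": time; "joints": joint angles; "joint_velocities": joint speeds; "effort": joint torques, N m; "tcp_pos": TCP position; "ee_rot": TCP orientation; "wrist_force": force on the tool from outside, world axes, zero at the start; "moment": the same for the moment, N m; "gripper_width": opening from 0.0 (shut) to 1.0 (fully open).
Only numpy, scipy, OpenCV 4.12 (cv2) and the standard library are available. Lean on these libraries where they do the work, as an engineer would, in place of code of your own. Each camera call takes 0.05 s, during which the arm holds its last target.

## Working session

There is one attempt and no reset: what is moved stays moved. The work goes in short steps, Python scripts to look and compute and a shell command to move; the robot and the scene stay as the last step left them, time stands still between calls to the robot, and variables do not carry over. Pictures are saved under pics/ and viewed, and the job is handed in when it is done.

```bash
ls; mkdir -p pics
python3 - <<'E'
from station import *
import cv2,numpy as np
s=sense();print({k:np.round(v,3).tolist() for k,v in s.items()})
for n in("side","top"):
    p=capture(n);cv2.imwrite(f"pics/{n}0.png",p["image"]);print(n,p["mtx"].tolist(),p["k1"],p["eye"],np.round(p["attitude"],4).tolist())
    for t in["lid_centre","lid_knuckle","hinge","box","rack","tile_a","mug","jar","bowl","knife"]:
        print(t,[(np.round(d["confidence"],2),np.round(d["box"]).tolist()) for d in look_for(p,t)][:4],[(np.round(d["confidence"],2),np.round(d["centre"],1).tolist()) for d in mark_of(p,t)][:4])
E
```

```text
pics
{'time_s': 0.0, 'joints': [81.394, 22.09, 0.379, -0.031, -68.411, -14.816], 'joint_velocities': [0.032, 0.056, -0.022, 0.074, -0.003, 0.039], 'effort': [0.0, -39.066, 18.74, 4.22, 0.011, -0.0], 'tcp_pos': [0.248, 0.573, 0.24], 'ee_rot': [[-0.001, -0.398, -0.918], [-0.002, -0.918, 0.398], [-1.0, 0.002, -0.0]], 'wrist_force': [0.464, 0.035, -0.128], 'moment': [0.009, -0.023, 0.0], 'gripper_width': 1.002}
side [[396.2720334852636, 0.0, 318.5963434625277], [0.0, 396.2720334852636, 204.20511716450378], [0.0, 0.0, 1.0]] -0.0677292639962649 [ 0.31840215 -0.56037867  0.65003929] [[0.9607, 0.1985, -0.1942], [-0.2769, 0.6334, -0.7226], [-0.0204, 0.748, 0.6634]]
lid_centre [(np.float64(0.74), [298.0, 136.0, 328.0, 186.0]), (np.float64(0.65), [262.0, 137.0, 294.0, 162.0]), (np.float64(0.59), [197.0, 193.0, 249.0, 223.0])] [(np.float64(0.98), [310.0, 166.5]), (np.float64(0.67), [282.8, 150.9]), (np.float64(0.65), [222.5, 207.8])]
lid_knuckle [(np.float64(0.92), [201.0, 195.0, 248.0, 224.0]), (np.float64(0.81), [264.0, 140.0, 295.0, 158.0]), (np.float64(0.67), [297.0, 134.0, 329.0, 188.0]), (
[... 2452 characters left out ...]
18.0])] [(np.float64(0.65), [260.7, 231.7])]
mug [(np.float64(0.73), [402.0, 62.0, 462.0, 118.0]), (np.float64(0.71), [342.0, 182.0, 354.0, 264.0]), (np.float64(0.69), [306.0, 63.0, 365.0, 117.0]), (np.float64(0.18), [221.0, 218.0, 286.0, 240.0])] [(np.float64(0.74), [340.2, 98.4])]
jar [(np.float64(0.8), [260.0, 69.0, 294.0, 113.0])] [(np.float64(0.87), [279.9, 97.0]), (np.float64(0.66), [428.4, 98.2]), (np.float64(0.62), [244.3, 199.9]), (np.float64(0.6), [253.2, 207.4])]
bowl [(np.float64(0.82), [404.0, 60.0, 466.0, 118.0])] [(np.float64(0.89), [427.8, 100.2]), (np.float64(0.34), [247.1, 181.8])]
knife [(np.float64(0.88), [343.0, 183.0, 349.0, 267.0])] [(np.float64(0.93), [345.4, 238.5])]
```

View pics/side0.png

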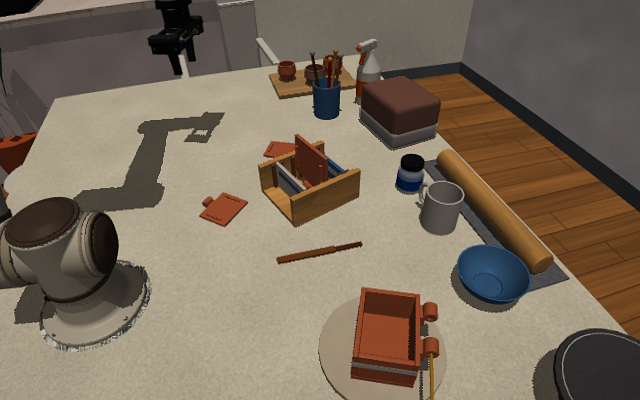

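View pics/top0.png

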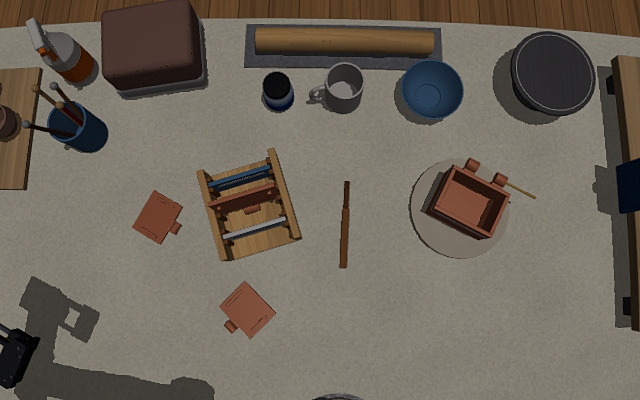

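```bash
cat > h.py <<'E'
from station import *
import cv2,numpy as np
def cloud(p):
    z=p["z_map"].astype(float);H,W=z.shape
    u,v=np.meshgrid(np.arange(W),np.arange(H))
    k=p["k1"];K=np.array(p["mtx"])
    pts=cv2.undistortPoints(np.stack([u.ravel(),v.ravel()],1).astype(np.float64).reshape(-1,1,2),K,np.array([k,0,0,0.]),None,None) .reshape(H,W,2)
    c=np.stack([pts[...,0]*z,-pts[...,1]*z,-z],-1)
    w=c@np.array(p["attitude"]).T+np.array(p["eye"])
    w[z<=0]=np.nan
    return w
def proj(p,P):
    c=(np.atleast_2d(P)-np.array(p["eye"]))@np.array(p["attitude"])
    a=c[:,:2]/-c[:,2:];x=a[:,0];y=-a[:,1];f=1+p["k1"]*(x*x+y*y)
    K=np.array(p["mtx"]);return np.stack([K[0,0]*x*f+K[0,2],K[1,1]*y*f+K[1,2]],1)
def crop(p,l,t,r,b,s,name):
    cv2.imwrite(name,cv2.resize(p["image"][t:b,l:r],None,fx=s,fy=s,interpolation=cv2.INTER_CUBIC))
E
python3 - <<'E'
from h import *
import pickle
p=capture("top");q=capture("side")
pickle.dump((p,q),open("c0.pkl","wb"))
crop(p,185,140,315,270,5,"pics/rack_t.png");crop(p,400,140,550,265,5,"pics/box_t.png")
crop(q,240,120,380,240,5,"pics/rack_s.png");crop(q,310,270,460,400,5,"pics/box_s.png")
for n,c in(("top",p),("side",q)):
    w=cloud(c); print(n,"table",np.nanmedian(w[300:350,320:330] if n=="top" else w[235:240,300:310],axis=(0,1)))
w=cloud(p)
m=(w[...,2]>.12)&(w[...,2]<.2); 
mm=np.zeros_like(m);mm[170:225,195:290]=m[170:225,195:290]
P=w[mm];print(len(P),np.nanmin(P,0),np.nanmax(P,0));print(P[np.argsort(P[:,1])][::max(1,len(P)//25)].round(4))
E
```

```text
top table [ 2.52642998e-01  3.19658248e-02 -2.43879566e-04]
side table [ 4.47266464e-01  5.00019674e-02 -2.12046470e-04]
507 [0.48078127 0.13158846 0.12012374] [0.52930828 0.25533306 0.145945  ]
[[0.5222 0.1316 0.1282]
 [0.5238 0.1361 0.1399]
 [0.5171 0.1415 0.1235]
 [0.5253 0.1454 0.1411]
 [0.519  0.1504 0.1441]
 [0.5129 0.1551 0.135 ]
 [0.512  0.1601 0.14  ]
 [0.5114 0.1653 0.143 ]
 [0.5091 0.1706 0.1447]
 [0.5153 0.1751 0.1414]
 [0.5076 0.1803 0.1418]
 [0.5033 0.1855 0.1204]
 [0.5113 0.19   0.1412]
 [0.5051 0.1949 0.1441]
 [0.4988 0.2    0.1353]
 [0.4976 0.2046 0.1304]
 [0.5031 0.2101 0.1429]
 [0.4943 0.215  0.1256]
 [0.5013 0.2197 0.1417]
 [0.4904 0.2247 0.1244]
 [0.4895 0.2291 0.1304]
 [0.4915 0.2342 0.1423]
 [0.4858 0.239  0.1283]
 [0.4859 0.2438 0.1403]
 [0.4838 0.2492 0.1411]
 [0.4814 0.2536 0.1304]]
```

View pics/rack_t.png

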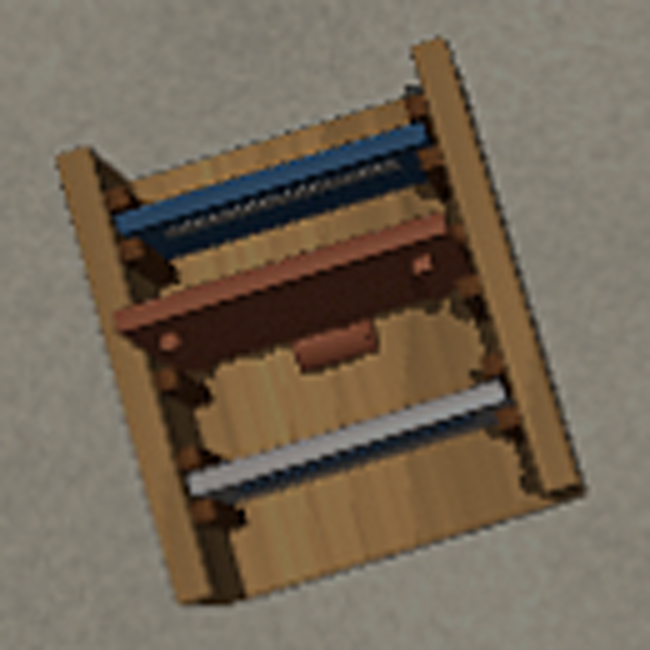

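View pics/rack_s.png

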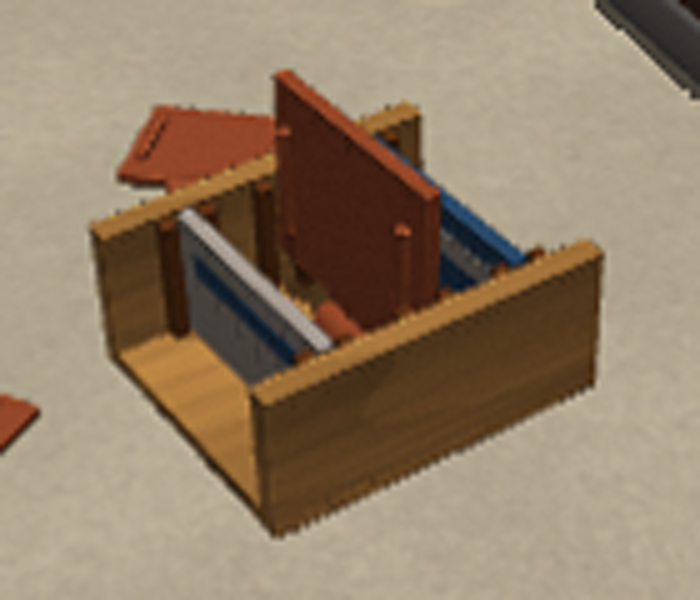

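View pics/box_t.png

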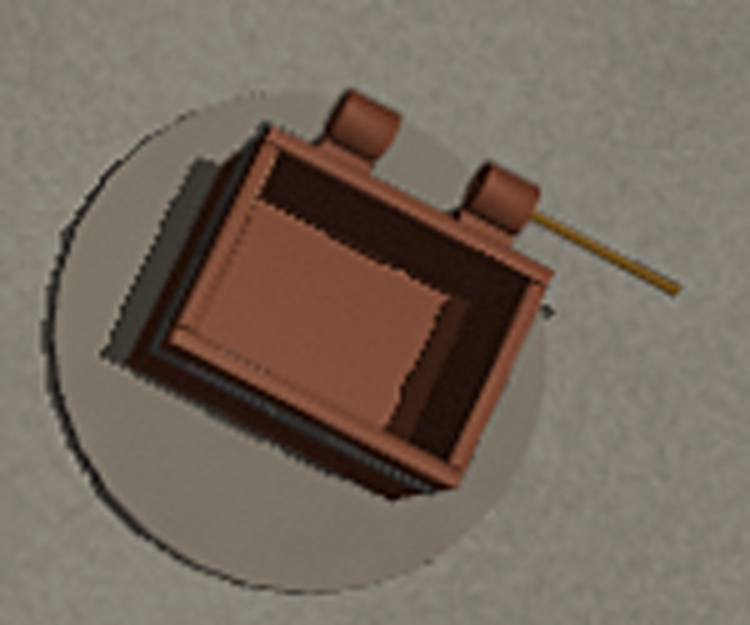

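View pics/box_s.png

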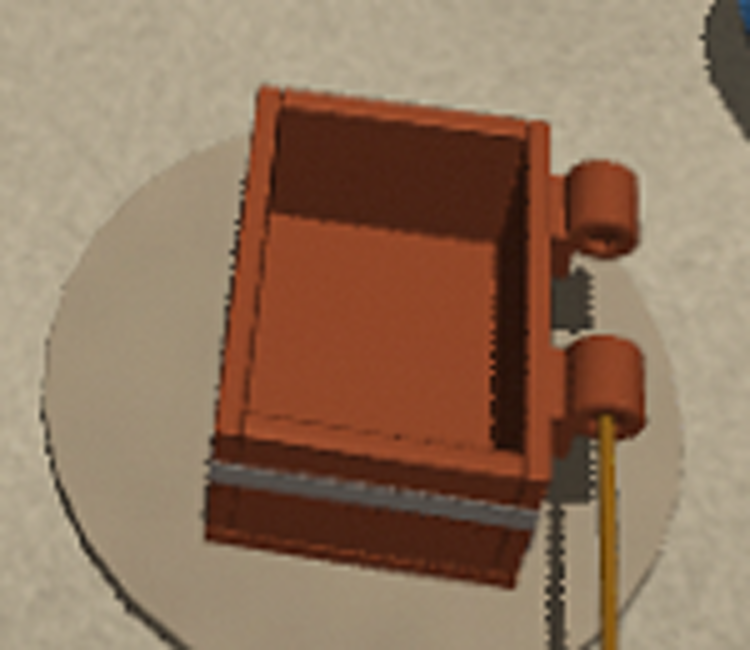

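```bash
cat >> h.py <<'E'
from scipy.optimize import least_squares
def bx(P,c,h):
    q=np.abs(P-np.array(c))-np.array(h)
    return np.linalg.norm(np.maximum(q,0),axis=1)+np.minimum(q.max(1),0)
def cy(P,c,r,hl): # along y
    d=P-np.array(c);q=np.stack([np.hypot(d[:,0],d[:,2])-r,np.abs(d[:,1])-hl],1)
    return np.linalg.norm(np.maximum(q,0),axis=1)+np.minimum(q.max(1),0)
def sdf_lid(P): # lid_centre frame
    return np.min([bx(P,[0,0,0],[.0045,.065,.052]),cy(P,[-.0045,0,-.067],.012,.017)],0)
def sdf_box(P): # hinge frame (z=0 at rim/hinge), box middle at x=-.066
    z=-.0375
    return np.min([bx(P,[-.066-.046,0,z],[.004,.065,.0375]),bx(P,[-.066+.046,0,z],[.004,.065,.0375]),
      bx(P,[-.066,.061,z],[.05,.004,.0375]),bx(P,[-.066,-.061,z],[.05,.004,.0375]),
      cy(P,[0,.032,0],.012,.012),cy(P,[0,-.032,0],.012,.012)],0)
def Rz(a):return np.array([[np.cos(a),-np.sin(a),0],[np.sin(a),np.cos(a),0],[0,0,1]])
from scipy.spatial.transform import Rotation as Ro
def fit(P,sdf,x0,full=False):
    # x: pos3, yaw, (roll,pitch in local)
    def T(x):
        R=Rz(x[3])
        if full: R=R@Ro.from_euler("xy",x[4:6]).as_matrix()
        return (P-x[:3])@R
    x0=np.array(list(x0)+([0,0] if full else []))
    r=least_squares(lambda x:sdf(T(x))*1000,x0,x_scale=[.001]*3+[.01]*(len(x0)-3),loss="soft_l1",f_scale=1.5)
    return r.x,np.abs(r.fun) if False else np.abs(sdf(T(r.x))*1000)
def red(p):
    h=cv2.cvtColor(p["image"],cv2.COLOR_BGR2HSV);return ((h[...,0]<12)|(h[...,0]>172))&(h[...,1]>70)
def near(p,w,x,sdf,tol):
    m=np.isfinite(w[...,0]);Q=np.full(m.shape,9.);Q[m]=sdf((w[m]-x[:3])@Rz(x[3]));return (np.abs(Q)<tol)&red(p)
E
cat > f0.py <<'E'
from h import *
import pickle
p,q=pickle.load(open("c0.pkl","rb"))
for name,sdf,x0 in(("lid",sdf_lid,[.505,.193,.091,.34]),("box",sdf_box,[.5,-.3,.09,-.45])):
    if name=="box":
        w=cloud(p); m=red(p)&(w[...,2]>.08)
        mm=np.zeros_like(m);mm[150:245,420:520]=m[150:245,420:520];c=np.nanmean(w[mm],0);print("rim c",c)
        x0=[c[0]+.066*np.cos(.45),c[1]-.066*np.sin(.45),.09,-.45]
    for n,cs in(("top",[p]),("side",[q]),("both",[p,q])):
        x=np.array(x0)
        for tol in(.03,.012,.006,.006):
            P=np.concatenate([cloud(c)[near(c,cloud(c),x,sdf,tol)] for c in cs])
            x,r=fit(P,sdf,x)
        print(name,n,(x[:3]*1000).round(1),np.degrees(x[3]).round(2),len(P),np.percentile(r,[50,90]).round(2))
        if name=="lid":
            xf,r=fit(P,sdf,x,True);print("  full",(xf[:3]*1000).round(1),np.degrees(xf[3:]).round(2))
E
python3 f0.py
```

```text
lid top [503.7 194.2  90.5] 18.19 1131 [0.97 2.1 ]
  full [503.7 194.2  90.1] [18.15 -0.24  1.92]
lid side [503.6 195.1  90.6] 18.65 1134 [0.98 2.38]
  full [503.4 195.   90.4] [18.33  0.1   2.04]
lid both [503.6 194.8  90.5] 18.42 2269 [0.99 2.29]
  full [503.5 194.8  90.2] [18.24 -0.15  1.99]
rim c [ 0.52214556 -0.26567716  0.09070123]
box top [ 561.4 -285.3   90.7] -26.4 2781 [0.93 3.72]
box side [ 568.6 -287.5   90.2] -26.42 4760 [0.54 1.73]
box both [ 568.5 -287.6   90.2] -26.41 7489 [0.65 2.01]
```

```bash
cat >> f0.py <<'E'
print('---')
for n,cs in(("top",[p]),("side",[q])):
    for sd in range(2):
        x=np.array([.5685,-.2876,.0902,np.radians(-26.4)])
        for tol in(.012,.008,.005,.005):
            Ps=[]
            for c in cs:
                w=cloud(c);m=near(c,w,x,sdf_box,tol)
                if sd: m&=(w[...,2]>.083)
                Ps.append(w[m])
            P=np.concatenate(Ps);x,r=fit(P,sdf_box,x)
        print(n,sd,(x[:3]*1000).round(1),np.degrees(x[3]).round(2),len(P),np.percentile(r,[50,90]).round(2))
E
python3 f0.py | sed -n '/---/,$p'
python3 - <<'E'
from h import *
import pickle
p,q=pickle.load(open("c0.pkl","rb"))
# overlay model edges
for c,n in((p,"t"),(q,"s")):
    im=c["image"].copy()
    im=cv2.resize(im,None,fx=4,fy=4,interpolation=cv2.INTER_CUBIC)
    def poly(L,x,R,col):
        u=(proj(c,np.array(L)@R.T+x)*4+1.5).astype(int);cv2.polylines(im,[u.reshape(-1,1,2)],True,col,1,cv2.LINE_AA)
    x=np.array([.5685,-.2876,.0902]);R=Rz(np.radians(-26.4))
    for a in(.05,.042): poly([[-.066+s*a,t*(a+.015),0] for s,t in((1,1),(1,-1),(-1,-1),(-1,1))],x,R,(0,255,0))
    th=np.linspace(0,6.28,30)
    for y in(.02,.044,-.02,-.044):poly([[.012*np.cos(t),y,.012*np.sin(t)] for t in th],x,R,(255,255,0))
    u=(proj(c,x)[0]*4).astype(int);cv2.circle(im,tuple(u),3,(255,0,255),-1)
    xl=np.array([.5036,.1946,.0903]);R=Rz(np.radians(18.3))@Ro.from_euler("xy",[0,2],degrees=True).as_matrix()
    for s in(.0045,-.0045):poly([[s,a*.065,b*.052] for a,b in((1,1),(1,-1),(-1,-1),(-1,1))],xl,R,(0,255,0))
    for y in(.017,-.017):poly([[.012*np.cos(t)-.0045,y,.012*np.sin(t)-.067] for t in th],xl,R,(255,255,0))
    u=(proj(c,x)[0]*4).astype(int);
    cv2.imwrite(f"pics/ovb_{n}.png",im[max(0,u[1]-250):u[1]+250,max(0,u[0]-350):u[0]+300])
    u=(proj(c,xl)[0]*4).astype(int);cv2.imwrite(f"pics/ovl_{n}.png",im[max(0,u[1]-220):u[1]+220,max(0,u[0]-250):u[0]+250])
E
```

```text
---
top 0 [ 568.  -288.6   90.2] -26.34 2679 [0.67 1.94]
top 1 [ 568.2 -288.8   90.2] -26.41 1273 [0.84 2.03]
side 0 [ 568.6 -287.4   90.2] -26.43 4685 [0.53 1.6 ]
side 1 [ 568.9 -287.3   90.2] -26.24 2042 [0.57 1.51]
```

Run:
```python
import cv2,numpy as np
I=[cv2.imread(f"pics/{n}.png") for n in("ovb_t","ovb_s","ovl_t","ovl_s")]
I=[cv2.copyMakeBorder(i,0,500-i.shape[0],0,650-i.shape[1],0) for i in I]
cv2.imwrite("pics/ov_all.png",cv2.resize(np.vstack([np.hstack(I[:2]),np.hstack(I[2:])]),(780,600),interpolation=cv2.INTER_AREA))
```

```text
(no output)
```

View pics/ov_all.png

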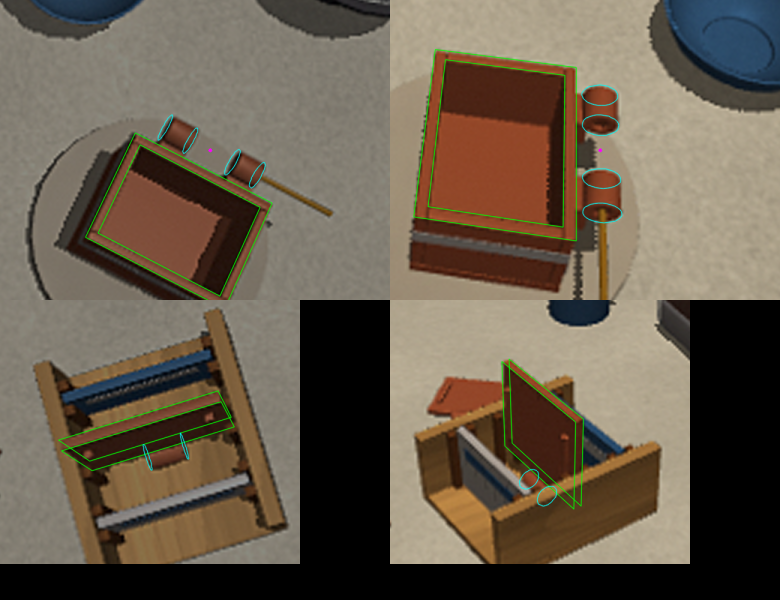

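View pics/ovl_s.png

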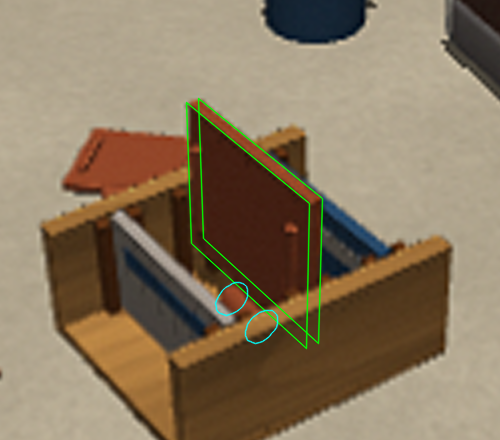

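Run:
```python
import cv2
i=cv2.imread("pics/ovl_t.png");cv2.imwrite("pics/ovl_t2.png",cv2.resize(i[110:330,60:440],None,fx=2,fy=2,interpolation=cv2.INTER_CUBIC))
```

```text
(no output)
```

View pics/ovl_t2.png

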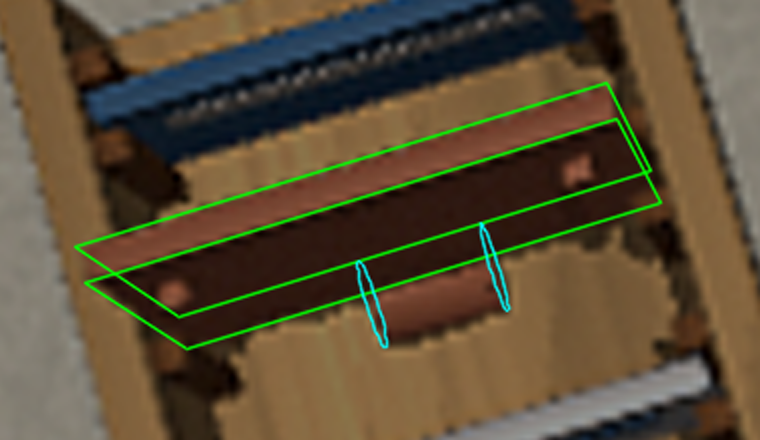

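Candidates for the lid (top picture): the one standing in the rack at (245,200), and two flat lookalikes at (158,217) and (247,309). The flat ones are clearly smaller (about 35 px, against 130 mm wide for the rack one), so I take the rack one. The crops show its ribs facing the robot and its knuckle at the bottom. The box fit matches both pictures, with the hinge at about (568.4, -288, 90) and yaw -26.4°.

```bash
python3 -m creep '[[1,16,-24,0,-0.05],[1,48,-70,0,-0.16],[1,80,-118,0,-0.27],[1,112,-165,0,-0.38],[1,144,-212,0,-0.49],[1,176,-259,0,-0.6],[1,208,-306,0,-0.71],[1,235,-346,0,-0.8]]'; python3 -m creep '[[1,12,-18,0,-0.03],[1,22,-32,0,-0.043],[1,22,-32,0,-0.043],[1,22,-32,0,-0.043],[1,22,-32,0,-0.043],[1,22,-32,0,-0.043],[1,22,-32,0,-0.043],[1,22,-32,0,-0.043]]'
python3 - <<'E'
from h import *
s=sense();print({k:np.round(v,4).tolist() for k,v in s.items()})
R=s["ee_rot"];print(np.degrees(np.arctan2(-R[1][1],-R[0][1])))
E
```

```text
time_s: 3.0
tcp_pos: [0.4621, 0.2584, 0.242]
ee_rot: [[0.001, -0.936, -0.351], [0.001, -0.351, 0.936], [-1.0, -0.001, 0.0]]
wrist_force: [1.3, 1.0, -0.3]
gripper_width: 1.003
time_s: 3.8
tcp_pos: [0.4839, 0.2269, 0.242]
ee_rot: [[0.001, -0.95, -0.311], [0.001, -0.311, 0.95], [-1.0, -0.001, 0.0]]
wrist_force: [0.4, -0.1, 0.4]
gripper_width: 0.999
{'time_s': 3.8, 'joints': [42.5211, 13.176, -12.2615, 0.0068, -64.5048, -24.3945], 'joint_velocities': [-0.2583, 0.0151, 0.0058, 0.0268, -0.0504, 0.0496], 'effort': [0.0183, -30.536, 18.2097, 4.1037, 0.0036, -0.0003], 'tcp_pos': [0.4839, 0.2269, 0.242], 'ee_rot': [[0.0008, -0.9504, -0.3112], [0.0006, -0.3112, 0.9504], [-1.0, -0.001, 0.0003]], 'wrist_force': [0.3935, -0.1014, 0.402], 'moment': [0.0389, -0.029, -0.0186], 'gripper_width': 0.9987}
18.129506276826376
```

```bash
python3 -m creep '[[1,8,-12,0,0],[1,21,-32,0,0],[1,21,-32,-10,0],[1,21,-32,-25,0],[1,21,-32,-40,0],[1,21,-32,-45,0],[1,21,-32,-45,0],[1,21,-32,-45,0]]'
python3 - <<'E'
from h import *
p=capture("top");q=capture("side")
a=cv2.resize(p["image"][120:290,170:330],(640,680));b=cv2.resize(q["image"][60:240,220:390],(640,680))
cv2.imwrite("pics/g1.png",cv2.resize(np.hstack([a,b]),(800,425)))
E
```

```text
time_s: 4.6
tcp_pos: [0.5052, 0.1951, 0.1975]
ee_rot: [[0.002, -0.95, -0.311], [0.001, -0.311, 0.95], [-1.0, -0.002, 0.0]]
wrist_force: [-0.4, -0.5, -0.1]
gripper_width: 0.998
```

View pics/g1.png

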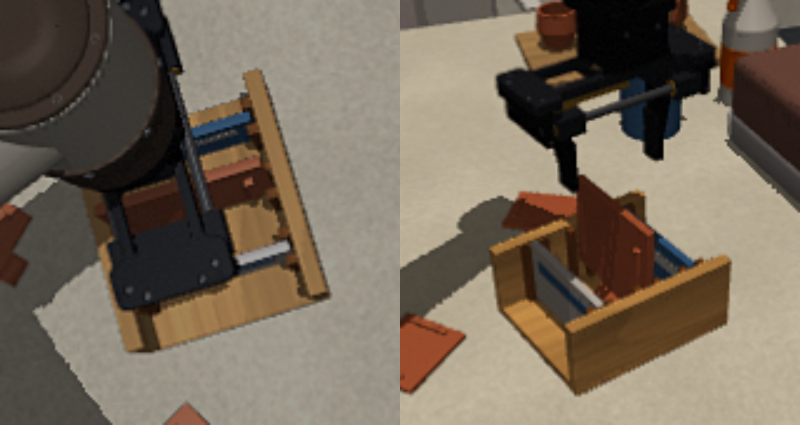

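```bash
python3 -m creep '[[1,0,0,-15,0],[1,0,0,-30,0],[1,0,0,-45,0],[1,0,0,-60,0],[0.6,0,0,-70,0],[0.3,0,0,-75,0],[0.25,0,0,-75,0],[0.25,0,0,-75,0]]'
python3 - <<'E'
from h import *
p=capture("top");q=capture("side")
a=cv2.resize(p["image"][120:290,170:330],(640,680));b=cv2.resize(q["image"][90:210,240:370],(640,680))
cv2.imwrite("pics/g2.png",cv2.resize(np.hstack([a,b]),(800,425)))
# side cloud in tool frame: points near TCP height
s=sense();R=np.array(s["ee_rot"]);w=cloud(q);P=(w-s["tcp_pos"])@R  # tool x down, y jaw
m=(np.abs(P)<.05).all(-1)&(P[...,0]>-.03)
im=q["image"]
cols=[]
for v in range(110,180,4):
    r=[(u,*(P[v,u]*1000).round(0).astype(int),*im[v,u]) for u in range(260,350,6) if m[v,u]]
    if r: print(v,r[:8])
E
```

```text
time_s: 5.5
tcp_pos: [0.5058, 0.1955, 0.1235]
ee_rot: [[0.003, -0.95, -0.312], [0.002, -0.312, 0.95], [-1.0, -0.004, 0.001]]
wrist_force: [0.3, 0.3, 0.9]
gripper_width: 0.724
138 [(320, np.int64(-27), np.int64(-29), np.int64(3), np.uint8(0), np.uint8(0), np.uint8(0))]
142 [(320, np.int64(-17), np.int64(-28), np.int64(1), np.uint8(6), np.uint8(10), np.uint8(14)), (326, np.int64(-22), np.int64(-35), np.int64(-13), np.uint8(5), np.uint8(3), np.uint8(4))]
146 [(302, np.int64(-5), np.int64(6), np.int64(28), np.uint8(16), np.uint8(21), np.uint8(38)), (308, np.int64(-18), np.int64(5), np.int64(3), np.uint8(17), np.uint8(30), np.uint8(61)), (320, np.int64(-4), np.int64(-30), np.int64(4), np.uint8(5), np.uint8(4), np.uint8(4)), (326, np.int64(-10), np.int64(-36), np.int64(-12), np.uint8(0), np.uint8(0), np.uint8(0))]
150 [(296, np.int64(-30), np.int64(45), np.int64(-10), np.uint8(5), np.uint8(3), np.uint8(5)), (302, np.int64(6), np.int64(7), np.int64(28), np.uint8(15), np.uint8(21), np.uint8(41)), (308, np.int64(-9), np.int64(7), np.int64(1), np.uint8(16), np.uint8(27), np.uint8(59)), (314, n
[... 1573 characters left out ...]
3), np.uint8(16), np.uint8(28), np.uint8(58)), (320, np.int64(-2), np.int64(6), np.int64(-47), np.uint8(20), np.uint8(33), np.uint8(70))]
166 [(308, np.int64(40), np.int64(6), np.int64(5), np.uint8(15), np.uint8(25), np.uint8(56)), (314, np.int64(24), np.int64(7), np.int64(-23), np.uint8(21), np.uint8(32), np.uint8(71)), (332, np.int64(47), np.int64(-47), np.int64(-21), np.uint8(40), np.uint8(30), np.uint8(16))]
170 [(314, np.int64(38), np.int64(5), np.int64(-20), np.uint8(20), np.uint8(33), np.uint8(69)), (338, np.int64(44), np.int64(-46), np.int64(-46), np.uint8(38), np.uint8(27), np.uint8(15))]
174 [(314, np.int64(46), np.int64(8), np.int64(-23), np.uint8(20), np.uint8(33), np.uint8(70))]
```

View pics/g2.png

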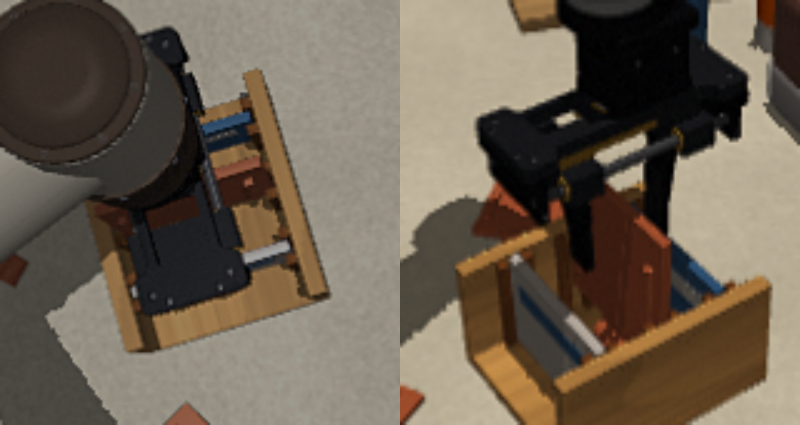

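```bash
python3 -m creep '[[0.25,-1,-0.3,0,0],[0.25,-1,-0.3,0,0],[0.25,-1,-0.3,0,0],[0.25,-1,-0.3,0,0],[0.25,-1,-0.3,0,0],[0.22,-1,-0.3,0,0],[0.2,-1,-0.3,0,0],[0.18,-1,-0.3,0,0]]'
python3 - <<'E'
from h import *
q=capture("side")
s=sense();R=np.array(s["ee_rot"]);w=cloud(q);P=(w-s["tcp_pos"])@R
b=cv2.resize(q["image"][100:200,250:350],(600,600),interpolation=cv2.INTER_CUBIC);cv2.imwrite("pics/g3.png",b)
m=red(q)&(np.abs(P[...,2])<.04)&(np.abs(P[...,0])<.03)&(np.abs(P[...,1])<.02)
print(s["gripper_width"],np.percentile(P[m][:,1]*1000,[5,25,50,75,95]),m.sum())
k=(q["image"].max(-1)<16)&(np.abs(P[...,0]-.005)<.012)&(np.abs(P[...,1])<.04)&(np.abs(P[...,2])<.02)
print(np.histogram(P[k][:,1]*1000,bins=np.arange(-40,41,5)))
E
```

```text
time_s: 6.4
tcp_pos: [0.5047, 0.1952, 0.1236]
ee_rot: [[0.004, -0.95, -0.312], [0.002, -0.312, 0.95], [-1.0, -0.004, 0.001]]
wrist_force: [-0.3, -0.2, -0.0]
gripper_width: 0.195
0.18655641074012622 [-6.92213498  3.1375954   4.506208    5.44423377 17.17984189] 246
(array([ 0,  0,  0,  0,  0,  0,  0,  0,  0,  0, 15, 41,  0,  0,  0,  0]), array([-40, -35, -30, -25, -20, -15, -10,  -5,   0,   5,  10,  15,  20,
        25,  30,  35,  40]))
```

View pics/g3.png

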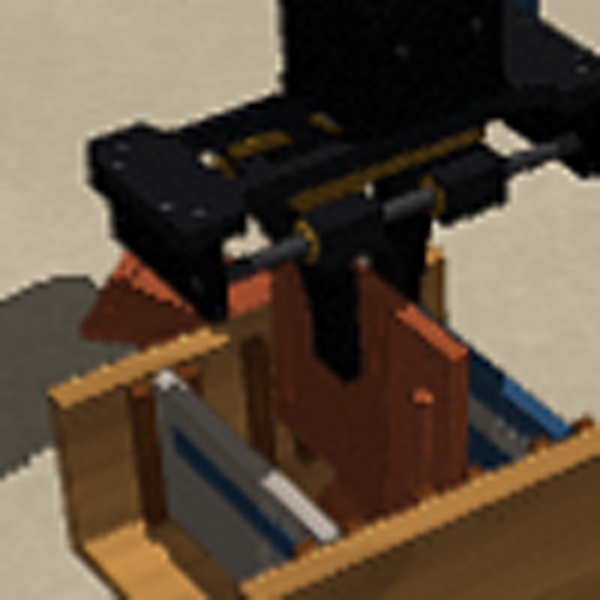

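```bash
python3 -m creep '[[0.16,0,0,0,0],[0.14,0,0,0,0],[0.125,0,0,0,0],[0.115,0,0,0,0],[0.105,0,0,0,0],[0.095,0,0,0,0],[0.08,0,0,0,0],[0.06,0,0,0,0]]'; python3 -m creep '[[0.04,0,0,0,0],[0,0,0,0,0],[0,0,0,0,0],[0,0,0,0,0],[0,0,0,0,0],[0,0,0,1,0],[0,0,0,2,0],[0,0,0,3,0]]'
```

```text
time_s: 7.25
tcp_pos: [0.503, 0.1944, 0.1235]
ee_rot: [[-0.0, -0.95, -0.311], [0.0, -0.311, 0.95], [-1.0, 0.0, 0.0]]
wrist_force: [-4.8, -0.1, 4.8]
gripper_width: 0.102
time_s: 8.05
tcp_pos: [0.5034, 0.1945, 0.1262]
ee_rot: [[0.0, -0.95, -0.311], [0.0, -0.311, 0.95], [-1.0, -0.0, 0.0]]
wrist_force: [0.3, -0.1, -2.0]
gripper_width: 0.103
```

```bash
python3 -m creep '[[0,0,0,5,0],[0,0,0,12,0],[0,0,0,21,0],[0,0,0,32,0],[0,0,0,44,0],[0,0,0,56,0],[0,0,0,66,0],[0,0,0,72,0]]'; python3 -m creep '[[0,0,0,6,0],[0,0,0,16,0],[0,0,0,28,0],[0,0,0,40,0],[0,0,0,50,0],[0,0,0,56,0],[0,0,0,58,0],[0,0,0,58,0]]';python3 - <<'E'
from h import *
p=capture("top");q=capture("side")
a=cv2.resize(p["image"][100:290,170:330],(640,680));b=cv2.resize(q["image"][60:220,240:370],(640,680))
cv2.imwrite("pics/g4.png",cv2.resize(np.hstack([a,b]),(800,425)))
E
```

```text
time_s: 8.85
tcp_pos: [0.5038, 0.1947, 0.1997]
ee_rot: [[0.002, -0.95, -0.311], [0.002, -0.311, 0.95], [-1.0, -0.002, 0.001]]
wrist_force: [0.2, -0.1, -2.0]
gripper_width: 0.1
time_s: 9.65
tcp_pos: [0.5037, 0.1947, 0.2578]
ee_rot: [[0.002, -0.95, -0.311], [0.002, -0.311, 0.95], [-1.0, -0.002, 0.001]]
wrist_force: [0.4, -0.4, -2.5]
gripper_width: 0.102
```

View pics/g4.png

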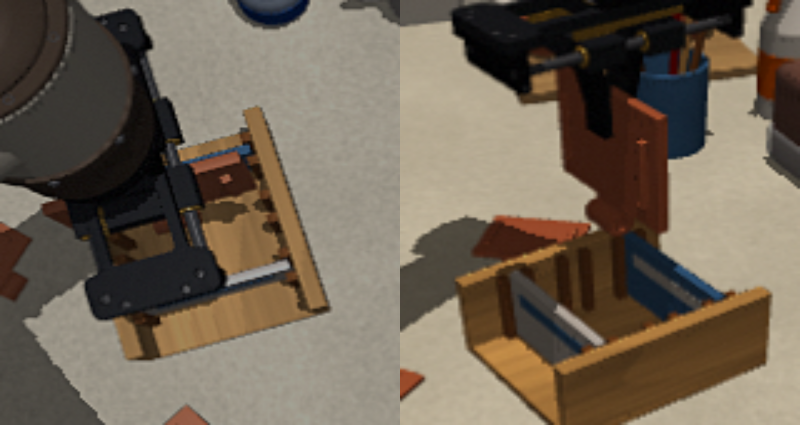

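```bash
python3 -m creep '[[0,1,-6,0,-0.01],[0,2,-18,0,-0.03],[0,5,-36,0,-0.06],[0,8,-60,0,-0.1],[0,12,-86,0,-0.14],[0,16,-112,0,-0.18],[0,20,-138,0,-0.22],[0,23,-164,0,-0.26]]'; python3 -m creep '[[0,3,-24,0,-0.04],[0,7,-49,0,-0.08],[0,11,-75,0,-0.12],[0,14,-101,0,-0.16],[0,18,-127,0,-0.2],[0,22,-153,0,-0.24],[0,25,-174,0,-0.28],[0,27,-190,0,-0.3]]'
python3 - <<'E'
from h import *
s=sense();R=np.array(s["ee_rot"]);print(np.degrees(np.arctan2(-R[1,1],-R[0,1])),s["joints"])
E
```

```text
time_s: 10.55
tcp_pos: [0.5262, 0.0286, 0.257]
ee_rot: [[0.001, -0.999, -0.053], [0.001, -0.053, 0.999], [-1.0, -0.001, 0.001]]
wrist_force: [0.7, -0.2, -2.7]
gripper_width: 0.105
time_s: 11.35
tcp_pos: [0.5527, -0.1635, 0.2566]
ee_rot: [[-0.0, -0.969, 0.247], [0.0, 0.247, 0.969], [-1.0, 0.0, 0.0]]
wrist_force: [0.1, -0.1, -2.2]
gripper_width: 0.101
-14.317538879245866 [-3.92152628e-01  1.67280183e+01 -5.19385607e+00 -1.61442281e-02
 -6.80924044e+01 -1.39193625e+01]
```

```bash
python3 -m creep '[[0,2,-12,0,-0.02],[0,5,-34,0,-0.06],[0,9,-60,0,-0.1],[0,13,-86,0,-0.15],[0,17,-108,0,-0.185],[0,19,-120,0,-0.205],[0,19.7,-126.5,0,-0.211],[0,19.7,-126.5,0,-0.211]]'
cat > m.py <<'E'
from h import *
import sys
tag=sys.argv[1]
p=capture("top");q=capture("side");s=sense()
import pickle;pickle.dump((p,q,s),open(f"c_{tag}.pkl","wb"))
R=np.array(s["ee_rot"]);tcp=np.array(s["tcp_pos"]);yaw=np.arctan2(-R[1,1],-R[0,1]);print("tcp",tcp.round(4),"yaw",np.degrees(yaw).round(2))
x0=np.r_[tcp-[0,0,.033],yaw]
for n,cs in(("top",[p]),("side",[q]),("both",[p,q])):
    x=x0.copy()
    for tol in(.012,.006,.005):
        P=[]
        for c in cs:
            w=cloud(c);m=near(c,w,x,sdf_lid,tol);P.append(w[m])
        P=np.concatenate(P)
        if len(P)<100:break
        x,r=fit(P,sdf_lid,x)
    if len(P)<100: print(n,"few");continue
    xf,r=fit(P,sdf_lid,x,True)
    RR=Rz(xf[3])@Ro.from_euler("xy",xf[4:6]).as_matrix()
    k=xf[:3]+RR@[-.0045,0,-.067]
    print(n,"lid",(x[:3]*1000).round(1),np.degrees(x[3]).round(2),"full",(xf[:3]*1000).round(1),np.degrees(xf[3:]).round(2),"knuckle",(k*1000).round(1),len(P),np.percentile(r,[50,90]).round(2))
for n,cs in(("top",[p]),("side",[q])):
    x=np.array([.5685,-.2878,.0902,np.radians(-26.4)])
    for tol in(.008,.005):
        P=np.concatenate([cloud(c)[near(c,cloud(c),x,sdf_box,tol)] for c in cs]);
        if len(P)<200:break
        x,r=fit(P,sdf_box,x)
    print(n,"box",(x[:3]*1000).round(1),np.degrees(x[3]).round(2),len(P))
for n,c in(("top",p),("side",q)):
    for t in("lid_knuckle","hinge","lid_left","lid_right","lid_centre"):
        print(n,t,[(round(d["confidence"],2),np.round(d["centre"],1).tolist()) for d in mark_of(c,t)][:4])
u=proj(q,[[.5685,-.2878,.13]])[0].astype(int);l,t=max(0,u[0]-65),max(0,u[1]-70)
a=cv2.resize(q["image"][t:t+130,l:l+130],(600,600),interpolation=cv2.INTER_CUBIC)
u=proj(p,[[.5685,-.2878,.13]])[0].astype(int);l,t=max(0,u[0]-60),max(0,u[1]-50)
b=cv2.resize(p["image"][t:t+110,l:l+110],(600,600),interpolation=cv2.INTER_CUBIC)
cv2.imwrite(f"pics/{tag}.png",cv2.resize(np.hstack([a,b]),(800,400)))
E
python3 m.py h1
```

```text
time_s: 12.15
tcp_pos: [0.5722, -0.2902, 0.2563]
ee_rot: [[-0.001, -0.895, 0.445], [0.001, 0.445, 0.895], [-1.0, 0.001, 0.0]]
wrist_force: [1.0, 0.3, -2.3]
gripper_width: 0.102
tcp [ 0.5723 -0.2893  0.2566] yaw -26.36
top few
side lid [ 573.  -288.9  223.2] -26.63 full [ 573.1 -288.9  223.2] [-26.8    0.11   0.34] knuckle [ 568.8 -286.6  156.2] 1858 [0.46 1.53]
both lid [ 573.  -288.9  223.2] -26.63 full [ 573.1 -288.9  223.2] [-26.8    0.11   0.34] knuckle [ 568.8 -286.6  156.2] 1871 [0.46 1.53]
top box [ 568.5 -287.8   90.2] -26.4 192
side box [ 568.6 -287.4   90.2] -26.37 4587
top lid_knuckle [(0.97, [234.4, 330.9]), (0.78, [174.5, 228.3])]
top hinge []
top lid_left [(0.95, [175.0, 229.5]), (0.79, [229.6, 320.3]), (0.63, [348.4, 239.0])]
top lid_right [(0.81, [177.5, 221.9]), (0.66, [233.9, 330.4])]
top lid_centre [(0.79, [153.7, 217.8]), (0.59, [248.7, 308.8])]
side lid_knuckle [(0.96, [281.2, 159.0]), (0.84, [206.5, 199.9])]
side hinge [(0.76, [429.0, 328.8]), (0.54, [438.7, 303.8])]
side lid_left [(0.79, [436.9, 295.2]), (0.76, [209.7, 197.3]), (0.74, [271.8, 158.1]), (0.31, [450.5, 278.1])]
side lid_right [(0.98, [281.4, 158.4]), (0.91, [204.9, 205.6]), (0.79, [435.4, 312.6])]
side lid_centre [(0.86, [223.5, 210.7]), (0.62, [283.7, 148.6]), (0.61, [452.2, 277.1])]
```

View pics/h1.png

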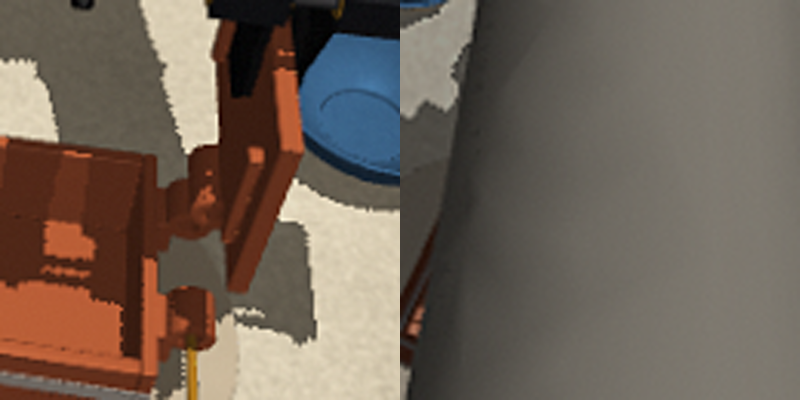

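```bash
cat > ov.py <<'E'
from h import *
import pickle,sys
tag=sys.argv[1];xl=np.array(eval(sys.argv[2]))/1000;ang=eval(sys.argv[3])
p,q,s=pickle.load(open(f"c_{tag}.pkl","rb"));c=q;S=8
u0=proj(c,[xl])[0].astype(int);l,t=max(0,u0[0]-55),max(0,u0[1]-45)
im=cv2.resize(c["image"][t:t+120,l:l+100],None,fx=S,fy=S,interpolation=cv2.INTER_CUBIC)[:,:800]
def poly(L,x,R,col):
    u=((proj(c,np.array(L)@R.T+x)-[l,t]+.5)*S).astype(int);cv2.polylines(im,[u.reshape(-1,1,2)],True,col,1,cv2.LINE_AA)
R=Rz(np.radians(ang[0]))@Ro.from_euler("xy",ang[1:],degrees=True).as_matrix();th=np.linspace(0,6.28,40)
for s_ in(.0045,-.0045):poly([[s_,a*.065,b*.052] for a,b in((1,1),(1,-1),(-1,-1),(-1,1))],xl,R,(0,255,0))
for y in(.017,-.017):
    for r in(.012,.005):poly([[r*np.cos(t)-.0045,y,r*np.sin(t)-.067] for t in th],xl,R,(255,255,0))
x=np.array([.5686,-.2875,.0902]);R=Rz(np.radians(-26.4))
for y in(.02,.044,-.02,-.044):
    for r in(.012,.005):poly([[r*np.cos(t),y,r*np.sin(t)] for t in th],x,R,(255,0,255))
a=.05;poly([[-.066+s*a,t*(a+.015),0] for s,t in((1,1),(1,-1),(-1,-1),(-1,1))],x,R,(0,255,0))
cv2.imwrite(f"pics/ov_{tag}.png",cv2.resize(im,None,fx=.62,fy=.62,interpolation=cv2.INTER_AREA) if im.shape[0]>600 else im)
E
python3 ov.py h1 "[573.1,-288.9,223.2]" "[-26.6,.1,.3]"
```

```text
(no output)
```

View pics/ov_h1.png

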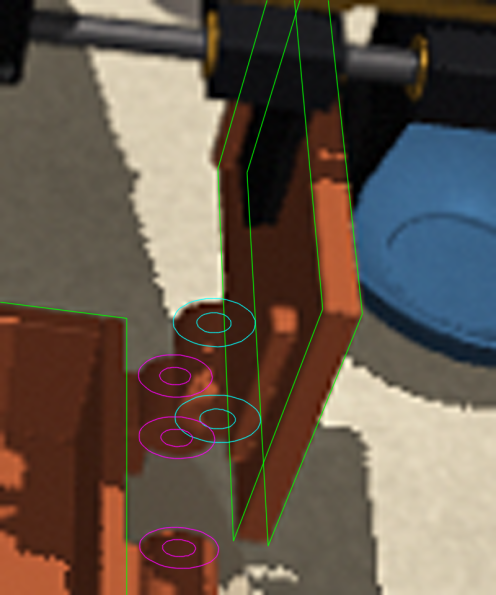

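```bash
python3 -m creep '[[0,0,-0.3,-2,0.002],[0,-0.2,-0.8,-6,0.003],[0,-0.2,-0.8,-12,0.003],[0,-0.2,-0.8,-18,0.003],[0,-0.2,-0.8,-24,0.003],[0,-0.2,-0.8,-28,0.003],[0,-0.2,-0.8,-30,0.003],[0,-0.2,-0.8,-30,0.003]]'
python3 m.py h2 | grep -v mark
```

```text
time_s: 13.55
tcp_pos: [0.5721, -0.2906, 0.2262]
ee_rot: [[-0.001, -0.897, 0.442], [0.0, 0.442, 0.897], [-1.0, 0.001, 0.0]]
wrist_force: [-0.3, -0.1, -3.4]
gripper_width: 0.098
tcp [ 0.5724 -0.2907  0.2269] yaw -26.21
top few
side lid [ 573.2 -290.   193.6] -26.65 full [ 573.2 -290.1  193.6] [-26.8    0.13   0.27] knuckle [ 569.  -287.8  126.6] 1684 [0.48 1.53]
both lid [ 573.2 -290.   193.6] -26.65 full [ 573.2 -290.1  193.6] [-26.8    0.12   0.27] knuckle [ 569.  -287.8  126.6] 1700 [0.48 1.49]
top box [ 568.5 -287.8   90.2] -26.4 79
side box [ 568.6 -287.5   90.2] -26.45 4510
top lid_knuckle [(0.97, [175.1, 225.9]), (0.73, [233.4, 328.6])]
top hinge []
top lid_left [(0.95, [173.3, 232.3]), (0.72, [226.1, 321.1])]
top lid_right [(0.9, [176.5, 223.4]), (0.66, [230.6, 330.8])]
top lid_centre [(0.96, [250.2, 308.1]), (0.75, [155.9, 219.9])]
side lid_knuckle [(0.75, [208.9, 201.6]), (0.7, [277.9, 157.2]), (0.56, [435.5, 315.2]), (0.36, [382.2, 346.2])]
side hinge [(0.62, [431.9, 327.5])]
side lid_left [(0.94, [271.5, 155.1]), (0.84, [209.3, 196.1]), (0.61, [434.3, 307.7])]
side lid_right [(0.87, [433.5, 323.7]), (0.78, [281.9, 158.3]), (0.69, [206.7, 206.0])]
side lid_centre [(0.88, [447.4, 291.6]), (0.84, [284.1, 147.4]), (0.69, [227.4, 209.9])]
```

View pics/h2.png

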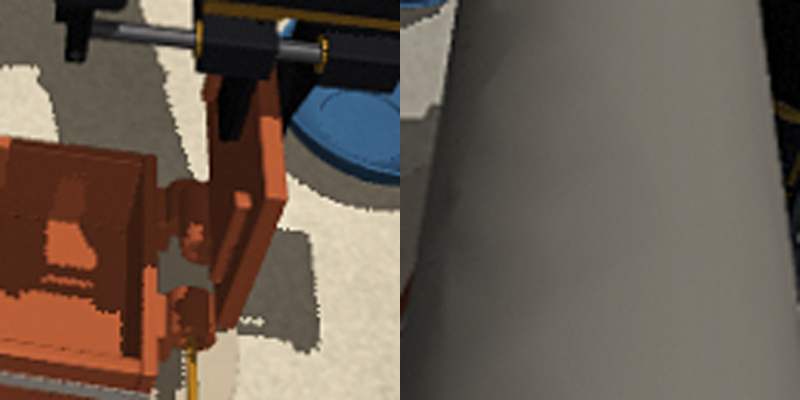

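```bash
python3 ov.py h2 "[573.2,-290,193.6]" "[-26.7,.1,.3]"
```

```text
(no output)
```

View pics/ov_h2.png

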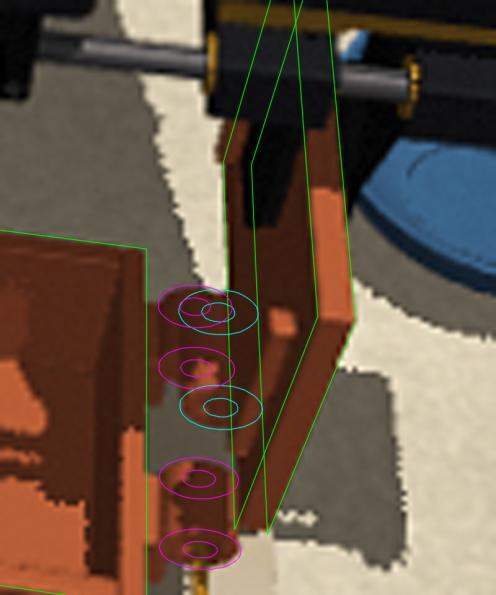

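Run:
```python
from h import *
import pickle
p,q,s=pickle.load(open("c_h2.pkl","rb"))
c=q["image"][280:350,395:465].astype(float)/255
c=(np.clip(c*1.6,0,1)**.5*255).astype(np.uint8)
cv2.imwrite("pics/z2.png",cv2.resize(c,(560,560),interpolation=cv2.INTER_CUBIC))
# predicted cylinder near end in crop
```

```text
(no output)
```

View pics/z2.png

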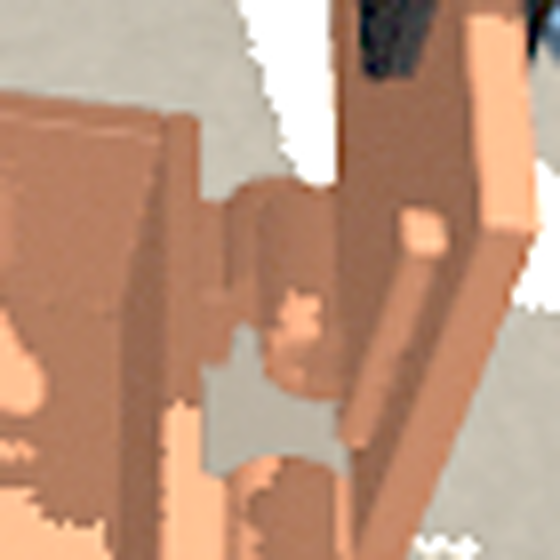

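```bash
sed -e 's/S=8$/S=9/' -e "s/^u0=.*/l,t=398,278/" -e "s/c\[\"image\"\]\[t:t+120,l:l+100\]/((np.clip(c['image'][t:t+66,l:l+72]\/255*1.6,0,1)**.5*255).astype(np.uint8))/" ov.py > ov2.py; python3 ov2.py h2 "[573.2,-290,193.6]" "[-26.7,.1,.3]"
```

```text
(no output)
```

View pics/ov_h2.png

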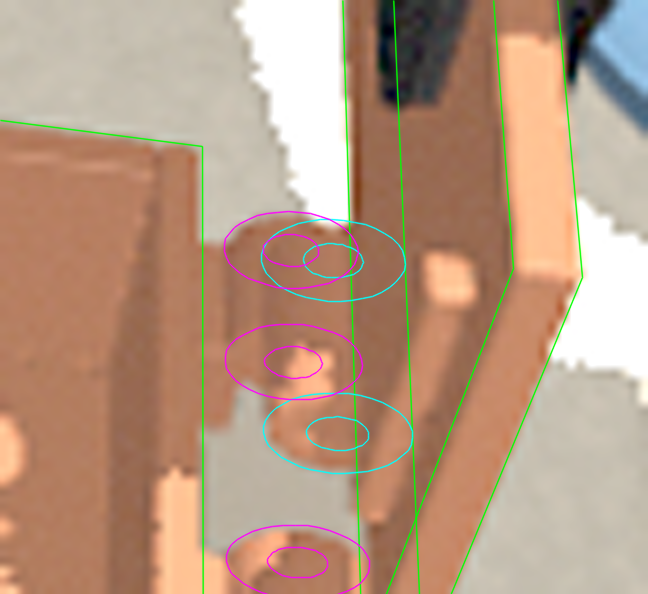

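```bash
python3 -m creep '[[0,-0.3,0.3,0,0.004],[0,-0.4,0.3,-2,0.004],[0,-0.4,0.3,-5,0.004],[0,-0.4,0.3,-9,0.004],[0,-0.4,0.3,-13,0.004],[0,-0.4,0.3,-17,0.004],[0,-0.4,0.3,-20,0.004],[0,-0.4,0.3,-20,0.004]]'
python3 m.py h3 | grep -E "tcp|^side (lid |box)"
```

```text
time_s: 14.95
tcp_pos: [0.5715, -0.2902, 0.2059]
ee_rot: [[-0.001, -0.899, 0.438], [0.001, 0.438, 0.899], [-1.0, 0.002, 0.0]]
wrist_force: [0.0, 0.5, -2.8]
gripper_width: 0.097
tcp [ 0.5719 -0.2904  0.2067] yaw -25.99
side lid [ 572.6 -289.7  173.3] -26.48 full [ 572.7 -289.8  173.3] [-26.66  -0.     0.33] knuckle [ 568.4 -287.6  106.3] 1549 [0.47 1.56]
side box [ 568.6 -287.4   90.3] -26.37 4503
```

```bash
python3 -m creep '[[0,0.1,0.1,-1,0.001],[0,0.2,0.2,-3,0.002],[0,0.2,0.2,-6,0.002],[0,0.2,0.2,-9,0.002],[0,0.2,0.2,-12,0.002],[0,0.2,0.2,-14.5,0.002],[0,0.2,0.2,-16,0.002],[0,0.2,0.2,-16,0.002]]'
python3 m.py h4 | grep -E "tcp|^side (lid |box)"; sed -i 's/l,t=398,278/l,t=398,285/' ov2.py
```

```text
time_s: 16.35
tcp_pos: [0.5719, -0.2901, 0.1904]
ee_rot: [[-0.001, -0.9, 0.436], [0.0, 0.436, 0.9], [-1.0, 0.001, 0.0]]
wrist_force: [-0.6, 1.0, -3.0]
gripper_width: 0.1
tcp [ 0.5721 -0.2902  0.1908] yaw -25.88
side lid [ 572.9 -289.3  157.4] -26.28 full [ 573.1 -289.4  157.4] [-26.65   0.12   0.55] knuckle [ 568.5 -287.    90.5] 1521 [0.53 2.67]
side box [ 568.7 -287.5   90.2] -26.4 4489
```

```bash
python3 ov2.py h4 "[573,-289.4,157.4]" "[-26.5,.1,.4]"
python3 - <<'E'
from h import *
import pickle
p,q,s=pickle.load(open("c_h4.pkl","rb"))
a=cv2.imread("pics/ov_h4.png")
c=(np.clip(q['image'][285:351,398:470]/255*1.6,0,1)**.5*255).astype(np.uint8)
b=cv2.resize(c,(a.shape[1],a.shape[0]),interpolation=cv2.INTER_CUBIC)
cv2.imwrite("pics/z4.png",cv2.resize(np.hstack([a,b]),(800,int(800*a.shape[0]/a.shape[1]/2))))
E
```

```text
(no output)
```

View pics/z4.png

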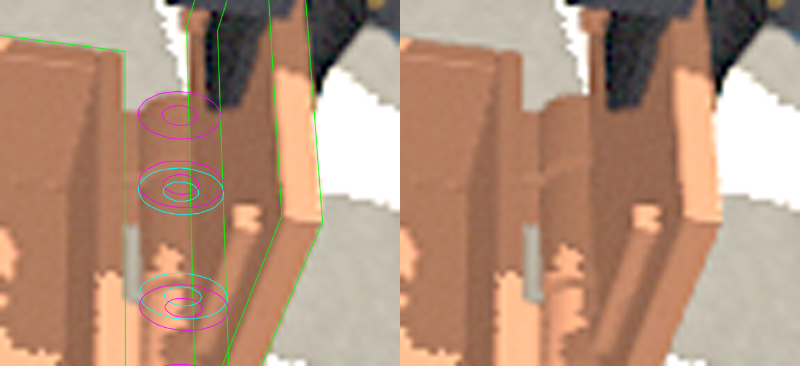

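```bash
python3 m.py h5 | grep -E "tcp|^side (lid |box)"
python3 - <<'E'
from h import *
for _ in range(4):
    capture("side");s=sense();print(s["time_s"],np.round(s["tcp_pos"],4),np.round(s["wrist_force"],2),round(s["gripper_width"],3))
finish_job()
E
```

```text
tcp [ 0.572  -0.2901  0.1908] yaw -25.87
side lid [ 572.9 -289.3  157.5] -26.29 full [ 573.1 -289.4  157.4] [-26.63   0.11   0.54] knuckle [ 568.5 -287.    90.5] 1525 [0.55 2.49]
side box [ 568.7 -287.4   90.3] -26.36 4489
17.6 [ 0.572  -0.2901  0.1908] [ 0.1  0.  -3. ] 0.099
17.65 [ 0.572  -0.2901  0.1908] [ 0.17 -0.2  -3.11] 0.104
17.7 [ 0.572  -0.2901  0.1908] [ 0.56 -0.6  -4.13] 0.103
17.75 [ 0.572  -0.2902  0.1908] [-0.31 -0.37 -3.19] 0.106
the job is handed in; nothing more can be done
```

I gripped the large lid standing in the rack near its top edge and lifted it clear. I then turned it to match the box and lowered its knuckle from above into the gap. The job was handed in at about 17.8 s with the lid still held there.

**Last checks (side camera):**
- **Position:** the lid knuckle is at (568.5, -287.0, 90.5) mm and the hinge at (568.7, -287.4, 90.3) mm, so they agree to about 0.5 mm.
- **Angle:** the lid fits at a yaw of -26.3° to -26.6° against the box's -26.4°. It leans about 0.5°.
- **Clearance and hold:** the knuckles look in line, with a gap at each end of the lid's knuckle. The arm is steady and the sideways force is about 0. The downward force of about 3 N is close to the lid's weight (one reading was 4.1 N).
- **Box:** it measures within about 1 mm of where it was in the first pictures.

**Limits:**
- The arm hid the lid from the top camera at the end, so the final fit rests on the side view alone, with its 2 mm calibration.
- The gripper's own yaw reading (-25.9°) differs from the camera fit by about half a degree.
- I did not measure the other things again after the move. The force readings after each move peaked at about 5 N per axis, while the jaws closed, and stayed at about 3 N or less while the lid was carried and lowered.

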